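Open the push-and-turn cap of the middle-sized bottle

ROBOT

A 6-joint arm with a two-finger parallel gripper is mounted at the origin on a cart in front of the work surface, level with it; the furniture and walls round the work are solid. World frame = base frame: x ahead of the robot, y to its left, z up, the work surface at z = 0. Lengths are in m, angles in rad, forces in N, time in s.
With the tool pointing down it reaches from about 0.325 to 0.9 m from the base axis. Payload 6.1 kg.
Tool frame: the origin (TCP) lies at the very end of the fingers, on their centre line; the grasp point (between the pads) lies 19 mm behind it; z points along the fingers, y is the direction in which the jaws open and shut (so a half turn about z gives the same grasp; the last joint's range is limited). The gripper opens to 85 mm and grips with 20 to 120 N. Pads are 22 mm wide; open, the fingers measure 114 mm over their backs; the gripper's body (76 mm by 85 mm) begins 54 mm behind the grasp point. The pads swing forward as they close: fully open they stand 13 mm farther back than shut.
Start: joints at [-1.346, 0.22, 1.526, -0, 1.395, -0.126], TCP at [0.215, -0.587, 0.231] pointing down, gripper open.
Joint ranges: [-2.98, 2.98], [-0.91, 2.08], [0.09, 2.57], [-1.24, 4.39], [0.2, 2.65], [-2.68, 2.68]. Speed limits (rad/s): [2.57, 2.57, 3.01, 3.14, 3.14, 3.14].

INTERFACE

Orientations are given as a 3x3 rotation matrix whose columns are the frame's x, y, z axes.
In Python, from plant import bot gives the robot as it stands.
- The arm moves only by the tool arm_command, never from a script. Its argument "series" is a list of rows, each a list of 4 numbers: the shift along the tool's x, y, z each as a share of 0.03 m, from -1 to 1, then the turn about the tool's z as a share of 4 degrees, from -1 to 1. In form: [[dx, dy, dz, twist], ...]. A call has 1 to 20 rows; each row shifts and turns the commanded pose from where the row before left it, along the tool's axes as they then stand; what a row does not reach is not made up. A row lasts 1/10 s, in which the tool goes at most 50 mm and 8.59 degrees, less where a joint would pass 70% of its speed; a pose out of reach is approached as far as the arm can. A call with a number of a shift or a turn outside -1 to 1 is refused whole. A call with a gripper value outside its range is refused whole. "gripper" is the closure, from 0 (fully open) to 1 (shut), set as the call begins (left out, the last holds). The fingers move at their own pace and stop on an object; "force" is the grip in N (left out, the last holds). Time passes only in rows, so rows that do not move let the fingers close. It gives the time, the measured TCP pose, the force and the opening at its end, in the units of the state.
- bot.get_state(): the state, without advancing time (a new reading comes with each control period).
- bot.snapshot(name): name is "scene" or "top"; returns (picture, depth): 400x640x3 uint8, blue, green, red; 400x640 float32, m along the optical axis (not along the pixel's ray), 0 where there is no reading.
- bot.camera_info(name): a dict with "camera_matrix" (3x3 intrinsics, pixels), "k1" (the pictures are not rectified: a ray, as slopes to the right and down, at radius r is drawn at 1 + k1 r^2 times it, then the intrinsics apply), "origin" and "rotation" of the camera in the world. Camera axes: x right, y down, z forward; pixel columns grow to the right and rows downward; lengths in m; the calibration is good to about 2 mm. A picture is of the moment at which its call begins. camera_info takes no time and is no camera call.
- bot.sign_off(): hands the job in, once; it reports no verdict.
The state is a dict: "t": time; "qpos": joint angles; "qd": joint speeds; "joint_torque": joint torques, N m; "ee_pos": TCP position; "ee_rot": TCP orientation; "ft_force": force on the tool from outside, world axes, zero at the start; "ft_torque": the same for the moment, N m; "opening": finger opening in m.
Only numpy, scipy, OpenCV 4.12 (cv2) and the standard library are available. Lean on these libraries where they do the work, as an engineer would, in place of code of your own. Each camera call takes 0.05 s, during which the arm holds its last target.

TASK

The kettle is due for descaling, and the descaler is the middle-sized of the three look-alike capped bottles standing in steel holders on the worktop. Open its push-and-turn safety cap without forcing it: press the cap down, keep it down while you twist it anticlockwise until it is free, then lift it straight up and finish (your program ends) while still holding it, motionless and upright, about 8 cm above where it sat and over its own bottle. Leave the other two bottles closed and the other things on the worktop where they are.

Things in the scene. Friction and masses are not known exactly. Their poses are not given: they have to be found in the camera images.
- cap_middle_grip (a point): centre of the gripping part of the middle-sized cap: round, ribbed, plain grey, 48 mm in diameter. The part to grip is 28 mm tall (14 mm above and below this point); under it a thin skirt hides the neck. z up along the cap's axis, x along its two hidden lugs; about 45 g
- bottle_middle_mouth (a point): centre of the neck's rim of the middle bottle, 120 mm above the worktop. The cap is locked by two lugs: only while it is pressed down more than 4 mm can it be turned anticlockwise seen from above; beyond 50 degrees it is clear and lifts straight off, up to a stop at 130 degrees; 75 to 90 degrees is right. Its stem, 31 mm below the grip centre, must be drawn up out of the neck
- bottle_middle_spring (a joint): travel in m of the spring plate under the middle cap: 0 as closed, grows as the cap is pressed down (cap bottoms out at 0.008; 0.006 is right), returns to 0 when let up. The spring pushes up with 4 N at 0 and 6 N at 0.006
- cap_small_grip (a point): centre of the gripping part of the small cap: round, ribbed, plain grey, 36 mm in diameter. The part to grip is 28 mm tall (14 mm above and below this point); under it a thin skirt hides the neck. z up along the cap's axis, x along its two hidden lugs; to be left closed
- cap_large_grip (a point): centre of the gripping part of the large cap: round, ribbed, plain grey, 60 mm in diameter. The part to grip is 28 mm tall (14 mm above and below this point); under it a thin skirt hides the neck. z up along the cap's axis, x along its two hidden lugs; to be left closed
- bottle_middle: the middle bottle: white plastic, body 74 mm in diameter, in a round steel holder 86 mm across screwed to the worktop: it neither moves nor turns. Origin on the worktop on its axis, z up. Closed, its cap's grip centre is 142 mm and the cap's top 156 mm above the origin, and the cap's x axis is parallel to the bottle's x axis
- bottle_small: the small bottle: white plastic, body 62 mm in diameter, in a round steel holder 74 mm across screwed to the worktop: it neither moves nor turns. Origin on the worktop on its axis, z up. Closed, its cap's grip centre is 142 mm and the cap's top 156 mm above the origin, and the cap's x axis is parallel to the bottle's x axis
- bottle_large: the large bottle: white plastic, body 84 mm in diameter, in a round steel holder 96 mm across screwed to the worktop: it neither moves nor turns. Origin on the worktop on its axis, z up. Closed, its cap's grip centre is 142 mm and the cap's top 156 mm above the origin, and the cap's x axis is parallel to the bottle's x axis
- spice_garlic_mid (a point): centre of a glass spice jar with a coloured lid, 42 mm in diameter and 108 mm tall, standing among the bottles; a bystander
- spice_pepper_mid (a point): centre of another glass spice jar, 42 mm in diameter and 108 mm tall, standing among the bottles; a bystander
- box_tea_mid (a point): centre of a tea box 102x53x60 mm on the worktop behind the bottles, in front of the utensil crock; a bystander
- box_green_mid (a point): centre of a tea box 107x55x52 mm on the worktop in front of the bottles; a bystander
- salt_carton_mid (a point): centre of a carton 46x67x143 mm standing to the right; a bystander

How it is judged:
By the outcome, as a careful person would: the job done as asked, in the order asked, and still so for the second after the job is handed in, while the arm keeps its last pose, push and grip.
It also fails if it takes over 38 s, if anything falls off the work surface, if the arm or the gripper's body presses on something with over 40 N, if the wrist force passes 120 N, or if a joint passes its speed limit or range.

## Working session

There is one attempt and no reset: what is moved stays moved. The work goes in short steps, Python scripts to look and compute and a tool call to move; the robot and the scene stay as the last step left them, time stands still between calls to the robot, and variables do not carry over. Pictures are saved under pics/ and viewed, and the job is handed in when it is done.

Besides the shell and the picture viewer there is one more tool, called after "Emit:" as name(argument=value, ...), one argument or row to a line, values as JSON. arm_command: Moves the arm, as the interface text tells. Its arguments: {"type":"object","properties":{"series":{"type":"array"},"gripper":{"type":"number"},"force":{"type":"number"}},"required":["series"]}

```bash
mkdir -p pics; ls; cat > h.py <<'E'
import numpy as np,cv2
from plant import bot
def ray(ci,u,v):
    K=np.array(ci["camera_matrix"],float);k1=ci["k1"]
    p=cv2.undistortPoints(np.array([[[u,v]]],float),K,np.array([k1,0,0,0.]))[0,0]
    d=np.array(ci["rotation"])@np.array([p[0],p[1],1.]);return np.array(ci["origin"]),d
def onz(ci,u,v,z):
    o,d=ray(ci,u,v);return o+d*(z-o[2])/d[2]
E
python3 - <<'E'
from h import *
for n in("scene","top"):
    p,d=bot.snapshot(n);cv2.imwrite(f"pics/{n}0.png",p);np.save(f"pics/{n}0.npy",d)
    print(n,bot.camera_info(n))
s=bot.get_state();print(s)
E
```

```text
pics
scene {'camera_matrix': array([[469.07826612,   0.        , 321.2348541 ],
       [  0.        , 469.07826612, 192.75116229],
       [  0.        ,   0.        ,   1.        ]]), 'k1': -0.04635285151879861, 'origin': array([0.00144476, 0.66751522, 0.74214667]), 'rotation': array([[-0.79452274, -0.33379416,  0.50726233],
       [-0.60706596,  0.45629859, -0.65058628],
       [-0.01430119, -0.82484729, -0.56517468]])}
top {'camera_matrix': array([[484.19487301,   0.        , 319.94330766],
       [  0.        , 484.19487301, 205.09091333],
       [  0.        ,   0.        ,   1.        ]]), 'k1': -0.1027158541717989, 'origin': array([ 0.48686502, -0.02674272,  1.29298932]), 'rotation': array([[ 0.02440545, -0.99861506,  0.04660838],
       [-0.99941385, -0.02549148, -0.02285057],
       [ 0.02400704, -0.04602338, -0.99865185]])}
{'t': 0.1, 'qpos': array([-1.34611968e+00,  2.21126894e-01,  1.52750418e+00, -3.70772459e-06,
        1.39469651e+00, -1.26059543e-01]), 'qd': array([ 0.00148649, -0.00059906, -0.0042598 ,  0.00069761,  0.00056362,
        0.00105832]), 'joint_torque': array([ 4.41361199e-04, -4.98245358e+01, -3.90546083e+01, -1.12616244e-04,
        5.74719335e-03,  4.60657236e-05]), 'ee_pos': array([ 0.21464004, -0.58640812,  0.2303173 ]), 'ee_rot': array([[ 9.39119839e-01,  3.43589546e-01, -3.90086106e-04],
       [ 3.43589701e-01, -9.39118342e-01,  1.69051322e-03],
       [ 2.14505652e-04, -1.72162407e-03, -9.99998495e-01]]), 'ft_force': array([0.20909679, 0.19448742, 0.61260547]), 'ft_torque': array([-0.05671315, -0.00989398, -0.03025015]), 'opening': 0.0853608624834875}
```

View pics/scene0.png

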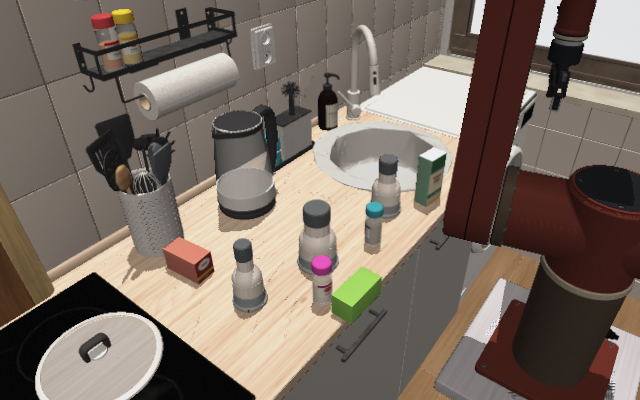

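View pics/top0.png

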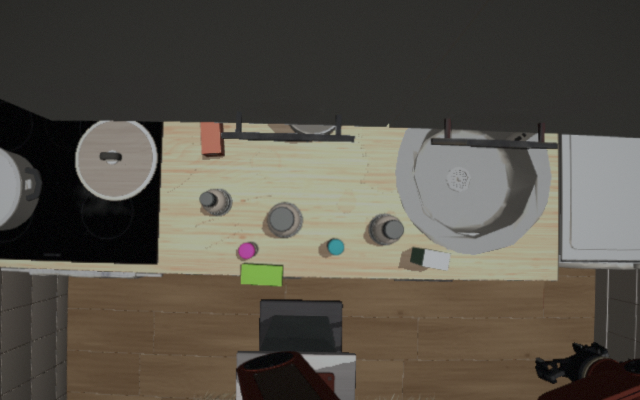

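The top view shows three grey caps at about (208,200), (283,218) and (393,230). They look small, large and middle in that order. The teal jar is at (335,247) and the salt carton at (430,259). Next I'll measure the caps.

```bash
python3 - <<'E'
from h import *
ci=bot.camera_info("top");p=cv2.imread("pics/top0.png");d=np.load("pics/top0.npy")
K=ci["camera_matrix"];v,u=np.mgrid[0:400,0:640]
pts=cv2.undistortPoints(np.stack([u.ravel(),v.ravel()],1).astype(float)[:,None],K,np.array([ci["k1"],0,0,0.]))[:,0]
P=np.c_[pts,np.ones(len(pts))]*d.reshape(-1,1)
W=(P@ci["rotation"].T+ci["origin"]).reshape(400,640,3);np.save("pics/W.npy",W)
for n,(a,b) in dict(s=(208,200),l=(283,218),m=(393,230)).items():
    sub=np.zeros((400,640),bool);sub[b-25:b+25,a-25:a+25]=1
    m=sub&(abs(W[...,2]-.156)<.008)&(d>0)
    mm=m.astype(np.uint8);c,_=cv2.findContours(mm,cv2.RETR_EXTERNAL,cv2.CHAIN_APPROX_NONE)
    c=max(c,key=cv2.contourArea);(x,y),r=cv2.minEnclosingCircle(c)
    M=cv2.moments(mm,True);cu,cv_=M['m10']/M['m00'],M['m01']/M['m00']
    q=onz(ci,cu,cv_,.156);A=M['m00']
    dep=W[m][:,2].mean();print(n,cu,cv_,q,'z',dep,'diam',2*np.sqrt(A/np.pi)*(1.293-.156)/484)
    # bottle surroundings: holder centre by depth
S=[("jar t",335,247),("jar p",247,251),("salt",432,259),("green",262,274)]
for n,a,b in S: print(n,W[b,a])
m=(W[...,2]>.1)&(d>0); 
x=W[...,0];y=W[...,1]
m&=(abs(y+.22)<.2)&(x<.75)
k,lab,st,ce=cv2.connectedComponentsWithStats(m.astype(np.uint8))
for i in range(1,k):
    if st[i,4]>15: w=W[lab==i];print(st[i],w.min(0),w.max(0))
z=W[...,2];m=(z>.3)&(d>0)&(d>.2);print(W[m&(x>.2)].min(0) if m.any() else 0)
E
python3 - <<'E'
import cv2
p=cv2.imread("pics/top0.png");cv2.imwrite("pics/c.png",cv2.resize(p[180:290,180:470],None,fx=2.7,fy=2.7,interpolation=2))
p=cv2.imread("pics/scene0.png");cv2.imwrite("pics/c2.png",cv2.resize(p[130:330,200:460],None,fx=3,fy=3,interpolation=2))
E
```

```text
s 206.16201117318437 198.9217877094972 [0.54762286 0.21531436 0.156     ] z 0.1548858017153081 diam 0.035464731635072064
l 281.36268343815516 218.9769392033543 [0.50502521 0.03693345 0.156     ] z 0.15525468331098272 diam 0.05789343946414889
m 393.25418060200667 229.36120401337791 [ 0.48700849 -0.2272186   0.156     ] z 0.15513678397856015 diam 0.04583589928926478
jar t [ 0.44053981 -0.09321447  0.10722267]
jar p [0.42553486 0.12138996 0.10743241]
salt [ 0.41808674 -0.32488405  0.14214524]
green [0.36488956 0.08855726 0.05032886]
[  304     0   336   150 44380] [ 0.59547599 -0.41994175  0.10101997] [ 0.7398522  -0.02000247  1.02550648]
[381 220  23  20 348] [ 0.46366577 -0.25167077  0.10061584] [ 0.50944324 -0.20494732  0.16156576]
[327 239  17  17 219] [ 0.42070639 -0.11328554  0.10035533] [ 0.46010383 -0.07379885  0.11217668]
[418 248  32  23 532] [ 0.39206771 -0.3662565   0.10032959] [ 0.44341641 -0.29969726  0.15018445]
[300 356  40  44 891] [ 0.22906255 -0.07658712  0.32444344] [ 0.24394811 -0.02001828  0.60444946]
[537 390  30  10 178] [ 0.23001469 -0.41967803  0.55015053] [ 0.2387887  -0.38429982  0.5979159 ]
[ 0.20002154 -0.65312633  0.30002264]
```

View pics/c.png

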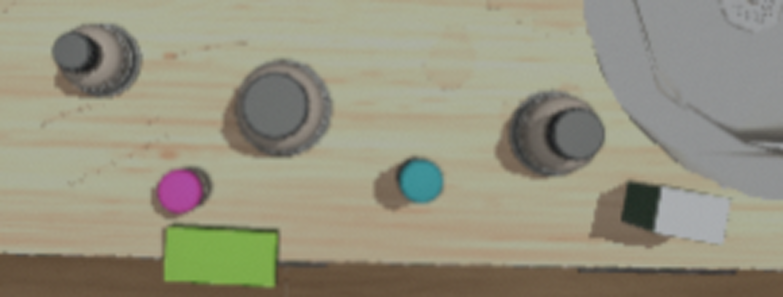

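View pics/c2.png

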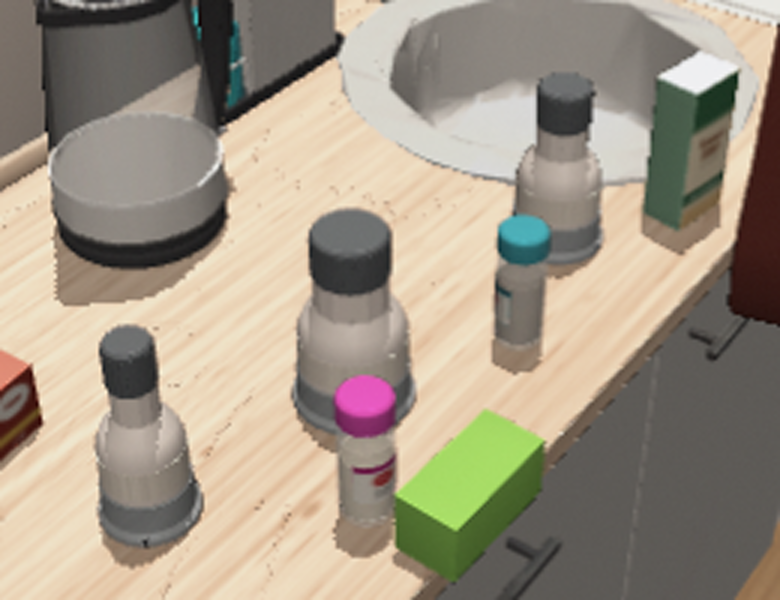

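```bash
python3 - <<'E'
from h import *
ci=bot.camera_info("scene");d=np.load("pics/scene0.npy")
K=ci["camera_matrix"];v,u=np.mgrid[0:400,0:640]
pts=cv2.undistortPoints(np.stack([u.ravel(),v.ravel()],1).astype(float)[:,None],K,np.array([ci["k1"],0,0,0.]))[:,0]
W=((np.c_[pts,np.ones(len(pts))]*d.reshape(-1,1))@ci["rotation"].T+ci["origin"]).reshape(400,640,3)
from scipy.optimize import least_squares
for n,c,R in(("m",(.487,-.227),.024),("l",(.505,.037),.03),("s",(.5476,.2153),.018)):
    m=(np.hypot(W[...,0]-c[0],W[...,1]-c[1])<.045)&(d>0)
    w=W[m];side=w[(w[:,2]>.13)&(w[:,2]<.15)]
    r=least_squares(lambda q:np.hypot(side[:,0]-q[0],side[:,1]-q[1])-R,c,loss='soft_l1',f_scale=.002)
    print(n,'side fit',r.x,len(side),'topz',np.percentile(w[:,2],95))
    t=w[w[:,2]>.1535];print(' top mean',t.mean(0),np.ptp(t,0))
s=bot.get_state();R=s["ee_rot"]
print("shift tool mm",R.T@(np.array([.487,-.227,.231])-s["ee_pos"])*1000/30)
E
```

```text
m side fit [ 0.48706053 -0.22845324] 142 topz 0.15641985692379715
 top mean [ 0.48474754 -0.22449731  0.15636697] [0.04429327 0.04579969 0.00573188]
l side fit [0.50597515 0.03814476] 215 topz 0.15673475327987182
 top mean [0.50348908 0.0412106  0.15610316] [0.05490113 0.05512698 0.00571813]
s side fit [0.54916902 0.21744599] 146 topz 0.15510614379289467
 top mean [0.54660674 0.21930075 0.15573837] [0.03128801 0.03234048 0.00523189]
shift tool mm [ 1.26422573e+01 -8.13159643e+00 -6.04544050e-03]
```

Emit:
arm_command(
  series=[
    [0.4,-0.25,0,0],
    [0.7,-0.45,0,0],
    [0.7,-0.45,0,0],
    [0.7,-0.45,0,0],
    [0.7,-0.45,0,0],
    [0.7,-0.45,0,0],
    [0.7,-0.45,0,0],
    [0.7,-0.45,0,0],
    [0.7,-0.45,0,0],
    [0.7,-0.45,0,0],
    [0.7,-0.45,0,0],
    [0.7,-0.45,0,0],
    [0.7,-0.45,0,0],
    [0.7,-0.45,0,0],
    [0.7,-0.45,0,0],
    [0.7,-0.45,0,0],
    [0.7,-0.45,0,0],
    [0.7,-0.45,0,0],
    [0.34,-0.25,0,0],
    [0,0,0,0],
  ],
  gripper=0,
  force=60,
)

```text
t: 2.1
ee_pos: [0.4873, -0.2253, 0.2311]
ee_rot: [[0.938, 0.346, -0.0], [0.346, -0.938, 0.0], [-0.0, -0.001, -1.0]]
ft_force: [-1.0, 0.3, -0.6]
opening: 0.0853
```

```bash
python3 - <<'E'
from h import *
for n in("top","scene"):
    p,d=bot.snapshot(n);np.save(f"pics/{n}1.npy",d);cv2.imwrite(f"pics/{n}1.png",cv2.resize(p[100:330,250:560],None,fx=2.5,fy=2.5))
s=bot.get_state();print(s["t"],s["ee_pos"],s["ee_rot"],s["qpos"],s["ft_force"],s["opening"])
print(s["ee_rot"].T@(np.array([.487,-.228,.123])-s["ee_pos"])/.03)
E
```

```text
2.2 [ 0.48647822 -0.22701798  0.2311561 ] [[ 9.38838735e-01  3.44356578e-01 -6.13674714e-04]
 [ 3.44356461e-01 -9.38838933e-01 -2.91541646e-04]
 [-6.76535998e-04  6.23877373e-05 -9.99999769e-01]] [-5.83193209e-01  9.87068351e-03  1.75609846e+00 -5.92507003e-04
  1.37597523e+00  6.36164583e-01] [ 0.19036466  0.37102916 -0.21402025] 0.08563698972276229
[0.00749595 0.03649627 3.60520122]
```

View pics/scene1.png

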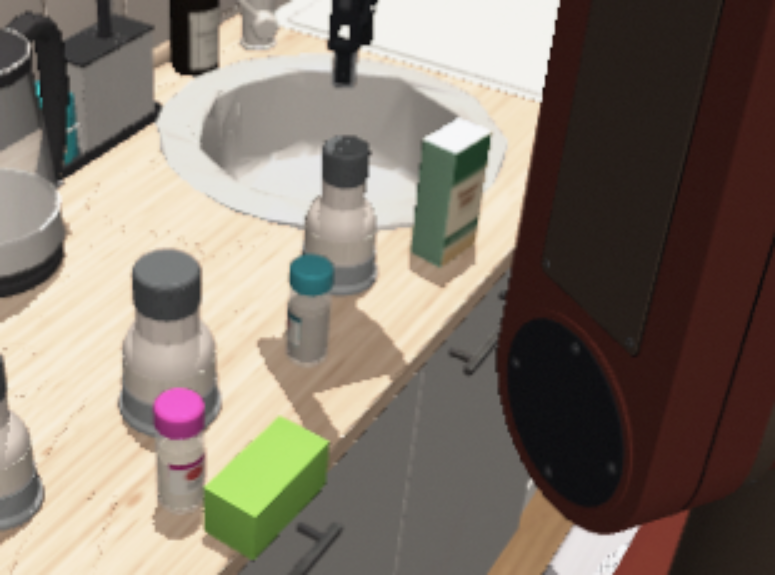

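Emit:
arm_command(
  series=[
    [0,0,0.4,0],
    [0,0,0.5,0],
    [0,0,0.5,0],
    [0,0,0.5,0],
    [0,0.04,0.5,0],
    [0,0,0.4,0],
    [0,0,0.4,0],
    [0,0,0.3,0],
    [0,0,0.1,0],
    [0,0,0,0],
    [0,0,0,0],
  ],
)

```text
t: 3.3
ee_pos: [0.4877, -0.2284, 0.1239]
ee_rot: [[0.939, 0.344, 0.001], [0.344, -0.939, -0.001], [0.001, 0.001, -1.0]]
ft_force: [0.2, 0.6, -0.8]
opening: 0.0855
```

Emit:
arm_command(
  series=[
    [0,0,0,0],
    [0,0,0,0],
    [0,0,0,0],
    [0,0,0,0],
    [0,0,0,0],
    [0,0,0,0],
    [0,0,0,0],
    [0,0,0,0],
    [0,0,0,0],
    [0,0,0,0],
    [0,0,0,0],
    [0,0,0,0],
  ],
  gripper=1,
  force=60,
)

```text
t: 4.5
ee_pos: [0.4875, -0.2283, 0.1234]
ee_rot: [[0.939, 0.344, 0.0], [0.344, -0.939, -0.0], [0.0, 0.0, -1.0]]
ft_force: [0.9, 0.2, 3.7]
opening: 0.0457
```

```bash
python3 - <<'E'
from h import *
for n in("top","scene"):
    p,d=bot.snapshot(n);np.save(f"pics/{n}2.npy",d);cv2.imwrite(f"pics/{n}2.png",cv2.resize(p[100:260,300:500],None,fx=3.5,fy=3.5))
s=bot.get_state();print(s["t"],s["ee_pos"],s["ft_force"],s["ft_torque"],s["opening"])
E
```

```text
4.6 [ 0.48747695 -0.22828269  0.12341485] [ 0.76028363 -0.14102754  3.46996355] [-0.09741641 -0.18870925 -0.03488156] 0.04562257327368254
```

View pics/scene2.png

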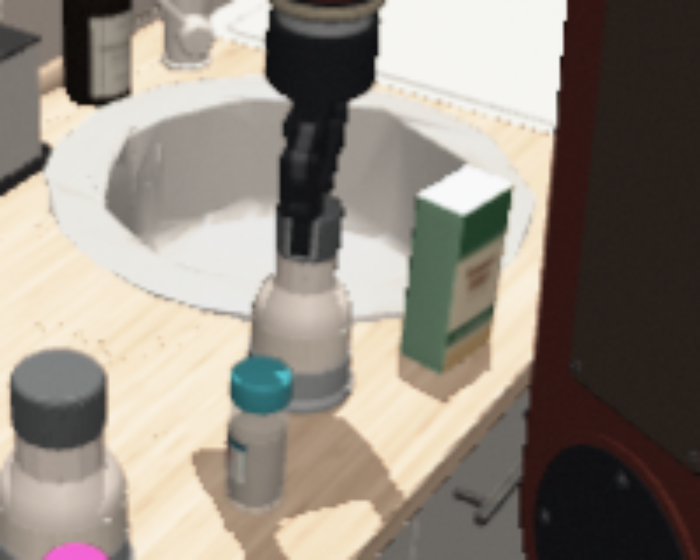

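The cap is gripped between both pads, with the cap at about (305,235) in the crop. Now I'll press down 6 mm.

Emit:
arm_command(
  series=[
    [0,0,0.05,0],
    [0,0,0.05,0],
    [0,0,0.05,0],
    [0,0,0.05,0],
    [0,0,0,0],
    [0,0,0,0],
    [0,0,0,0],
  ],
)

```text
t: 5.3
ee_pos: [0.4875, -0.2283, 0.1175]
ee_rot: [[0.939, 0.344, 0.0], [0.344, -0.939, -0.0], [0.0, 0.0, -1.0]]
ft_force: [0.4, 0.0, 5.6]
opening: 0.0456
```

```bash
python3 - <<'E'
from h import *
W=[]
for i in range(4):
    bot.snapshot("top");s=bot.get_state();print(s["t"],s["ee_pos"],s["ft_force"],s["ft_torque"],s["opening"])
E
```

```text
5.35 [ 0.48748308 -0.22828575  0.11752804] [0.7285643  0.25681072 4.57371303] [-0.05754833 -0.16959356  0.05695516] 0.04549702063472883
5.4 [ 0.48748987 -0.22828011  0.11753357] [ 1.39987546 -0.57690613  6.15225464] [-0.04627115 -0.13907656  0.02703456] 0.04565372574653357
5.45 [ 0.48749032 -0.2282828   0.11752624] [0.81644711 0.61975717 4.93440102] [-0.10121946 -0.13720809 -0.03380938] 0.0457378417177857
5.5 [ 0.48748592 -0.2282751   0.11751588] [ 1.02976722 -0.4382383   4.80955422] [-0.11411691 -0.1377395   0.01861093] 0.045851852476162074
```

```bash
python3 - <<'E'
from h import *
p,d=bot.snapshot("scene");np.save("pics/scene3.npy",d);cv2.imwrite("pics/scene3.png",cv2.resize(p[100:260,300:500],None,fx=3.5,fy=3.5))
ci=bot.camera_info("scene");K=ci["camera_matrix"];v,u=np.mgrid[0:400,0:640]
pts=cv2.undistortPoints(np.stack([u.ravel(),v.ravel()],1).astype(float)[:,None],K,np.array([ci["k1"],0,0,0.]))[:,0]
c=np.array([.487,-.228])
for k in "023":
    d=np.load(f"pics/scene{k}.npy")
    W=((np.c_[pts,np.ones(len(pts))]*d.reshape(-1,1))@ci["rotation"].T+ci["origin"]).reshape(400,640,3)
    r=np.hypot(W[...,0]-c[0],W[...,1]-c[1])
    m=(r<.021)&(W[...,2]>.143)&(W[...,2]<.165)&(d>0)
    # bottom edge of cap side: radius jump in columns
    out=[]
    for col in range(374,398):
        rr=[(row,r[row,col],W[row,col,2]) for row in range(150,190) if d[row,col]>0]
        e=[z for row,q,z in rr if .019<q<.028 and z<.15]
        out.append(min(e) if e else np.nan)
    print(k,m.sum(),np.round(np.percentile(W[m][:,2],[10,25,50,75,90]),4),np.round(np.nanmedian(out),4))
E
```

```text
0 122 [0.1548 0.1555 0.1565 0.1574 0.1579] 0.0851
2 26 [0.1542 0.155  0.156  0.1565 0.1575] 0.0861
3 28 [0.148  0.1489 0.1501 0.1505 0.1513] 0.0863
```

View pics/scene3.png

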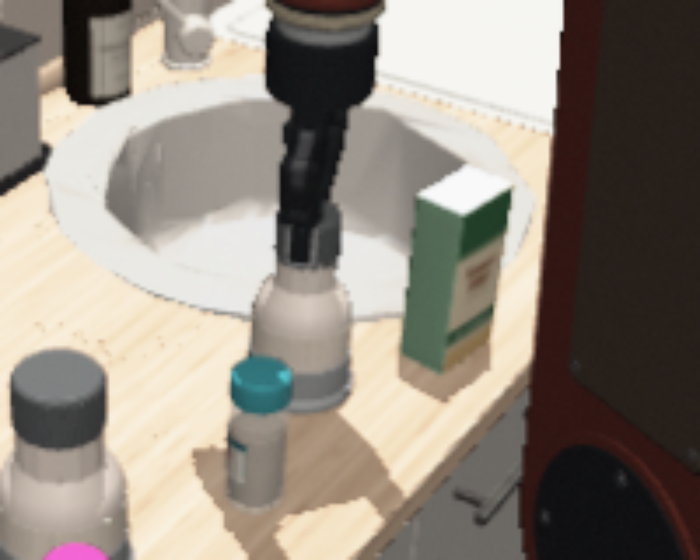

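The cap top fell from 0.156 to 0.150, so it is pressed 6 mm. I'll twist anticlockwise from above, which is negative about tool z. A short turn comes first so I can check the torque.

Emit:
arm_command(
  series=[
    [0,0,0,-0.5],
    [0,0,0,-1],
    [0,0,0,-1],
    [0,0,0,-0.5],
    [0,0,0,0],
  ],
)

```text
t: 6.05
ee_pos: [0.4873, -0.2282, 0.1174]
ee_rot: [[0.847, 0.532, -0.0], [0.532, -0.847, -0.0], [-0.0, 0.0, -1.0]]
ft_force: [0.4, -1.0, 6.4]
opening: 0.0457
```

```bash
python3 - <<'E'
from h import *
s=bot.get_state();print(s["t"],s["ee_pos"],np.degrees(np.arctan2(s["ee_rot"][1,0],s["ee_rot"][0,0])),s["ft_force"],s["ft_torque"],s["qpos"][5],s["opening"])
E
```

```text
6.05 [ 0.48725078 -0.22820327  0.11740644] 32.15732096218447 [ 0.39351486 -0.98776456  6.43753633] [ 0.03314184 -0.07686079 -0.0191286 ] 0.4250336479132813 0.04567141391730918
```

It turned 12° with almost no torque. I'll continue to about 82° in total.

Emit:
arm_command(
  series=[
    [0,0,0,-0.75],
    [0,0,0,-1],
    [0,0,0,-1],
    [0,0,0,-1],
    [0,0,0,-1],
    [0,0,0,-1],
    [0,0,0,-1],
    [0,0,0,-1],
    [0,0,0,-1],
    [0,0,0,-1],
    [0,0,0,-1],
    [0,0,0,-1],
    [0,0,0,-1],
    [0,0,0,-1],
    [0,0,0,-1],
    [0,0,0,-1],
    [0,0,0,-1],
    [0,0,0,-0.75],
    [0,0,0,0],
    [0,0,0,0],
  ],
)

```text
t: 8.05
ee_pos: [0.4873, -0.2282, 0.1174]
ee_rot: [[-0.21, 0.978, -0.0], [0.978, 0.21, -0.0], [-0.0, -0.0, -1.0]]
ft_force: [-0.5, -0.3, 6.7]
opening: 0.0458
```

```bash
python3 - <<'E'
from h import *
for i in range(2):
    p,d=bot.snapshot("scene")
    s=bot.get_state();print(s["t"],s["ee_pos"],np.degrees(np.arctan2(s["ee_rot"][1,0],s["ee_rot"][0,0])),s["ft_force"],s["ft_torque"],s["qpos"][5],s["opening"])
cv2.imwrite("pics/scene4.png",cv2.resize(p[100:260,300:500],None,fx=3.5,fy=3.5))
E
```

```text
8.1 [ 0.4872965  -0.22818899  0.11743598] 102.10314304080619 [-0.08577154 -0.00811116  5.08835432] [-0.00119893 -0.05676746  0.06031929] -0.7957527290706945 0.045843915319063
8.15 [ 0.48728658 -0.22820553  0.11741441] 102.10139352374009 [4.95080998e-02 3.97826071e-03 6.08698171e+00] [ 0.01678906 -0.14067037  0.03887175] -0.7957109828523865 0.04536840473015063
```

View pics/scene4.png

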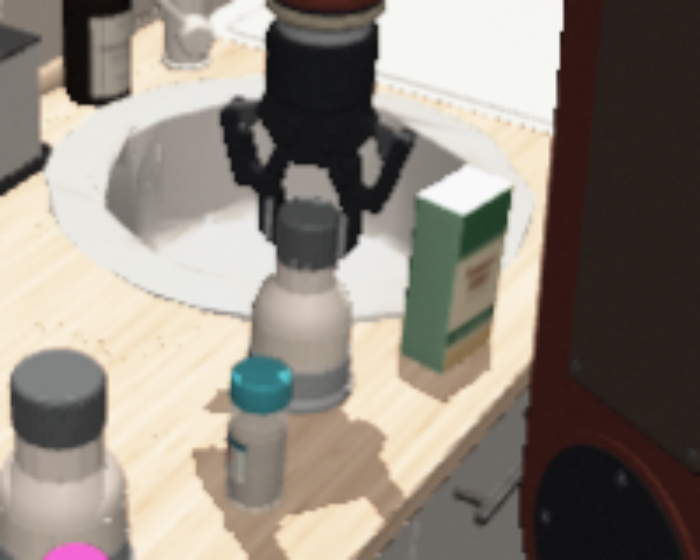

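The gripper has turned 82°, with the cap still held between the pads at (308,235). Next is a straight lift, slow at first.

Emit:
arm_command(
  series=[
    [0,0,-0.05,0],
    [0,0,-0.1,0],
    [0,0,-0.1,0],
    [0,0,-0.1,0],
    [0,0,0,0],
  ],
)

```text
t: 8.65
ee_pos: [0.4867, -0.2277, 0.1273]
ee_rot: [[-0.21, 0.978, -0.001], [0.978, 0.21, 0.001], [0.001, -0.001, -1.0]]
ft_force: [-0.1, -0.5, -0.5]
opening: 0.0457
```

Emit:
arm_command(
  series=[
    [0,0,-0.1,0],
    [0,0,-0.2,0],
    [0,0,-0.2,0],
    [0,0,-0.2,0],
    [0,0,-0.2,0],
    [0,0,-0.2,0],
    [0,0,-0.2,0],
    [0,0,-0.2,0],
    [0,0,-0.2,0],
    [0,0,-0.2,0],
    [0,0,-0.2,0],
    [0,0,-0.2,0],
    [0,0,-0.15,0],
    [0,0,-0.07,0],
    [0,0,0,0],
    [0,0,0,0],
    [0,0,0,0],
  ],
)

```text
t: 10.35
ee_pos: [0.4871, -0.228, 0.203]
ee_rot: [[-0.21, 0.978, -0.001], [0.978, 0.21, 0.0], [0.001, -0.001, -1.0]]
ft_force: [0.8, 0.1, 0.2]
opening: 0.0458
```

```bash
python3 - <<'E'
from h import *
p,d=bot.snapshot("scene");cv2.imwrite("pics/scene5.png",cv2.resize(p[80:260,300:500],None,fx=3.3,fy=3.3))
ci=bot.camera_info("scene");K=ci["camera_matrix"];v,u=np.mgrid[0:400,0:640]
pts=cv2.undistortPoints(np.stack([u.ravel(),v.ravel()],1).astype(float)[:,None],K,np.array([ci["k1"],0,0,0.]))[:,0]
W=((np.c_[pts,np.ones(len(pts))]*d.reshape(-1,1))@ci["rotation"].T+ci["origin"]).reshape(400,640,3)
r=np.hypot(W[...,0]-.4872,W[...,1]+.2282)
m=(r<.014)&(W[...,2]>.225)&(W[...,2]<.25)&(d>0);print("cap top",m.sum(),np.percentile(W[m][:,2],[10,50,90]) if m.any() else 0)
p,d=bot.snapshot("top");cv2.imwrite("pics/top5.png",p)
s=bot.get_state();print(s["t"],s["ee_pos"],s["ee_rot"],s["qd"],s["ft_force"],s["opening"])
E
```

```text
cap top 48 [0.23417343 0.23524757 0.23630238]
10.45 [ 0.4870944  -0.22800437  0.20305226] [[-2.09623907e-01  9.77781948e-01 -5.28151543e-04]
 [ 9.77781982e-01  2.09624108e-01  3.58203694e-04]
 [ 4.60958402e-04 -4.41329005e-04 -9.99999796e-01]] [-0.00185889 -0.00206224  0.00010235 -0.00182176  0.001952    0.00047932] [0.38532156 0.42720501 0.02326011] 0.04570327548382531
```

View pics/scene5.png

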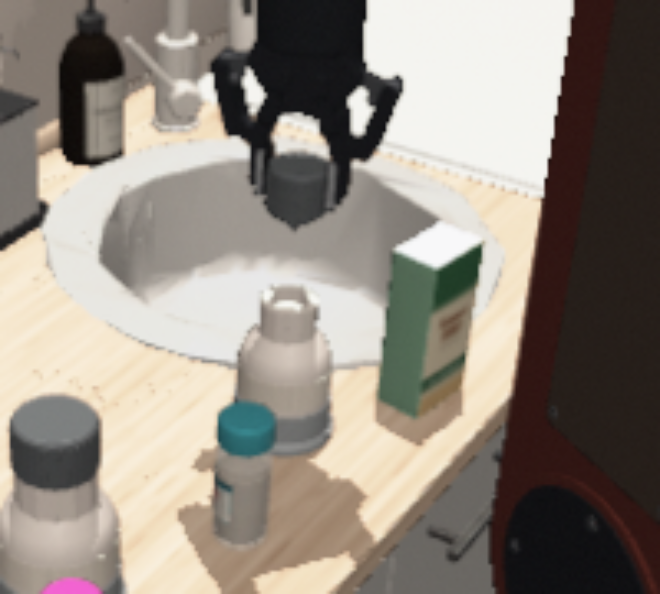

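View pics/top5.png

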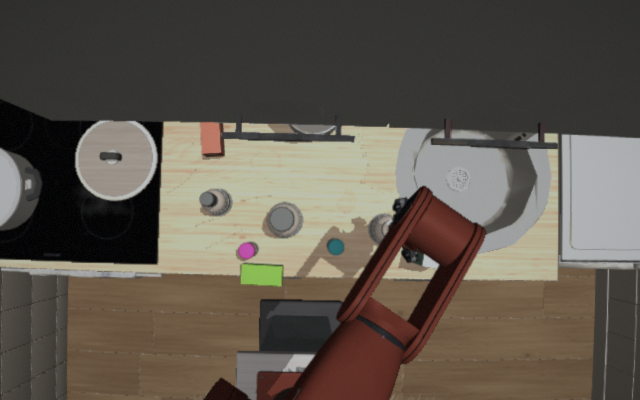

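The cap is free and held upright at (297,190) in the crop, over the open neck at (290,295). Its top is at 0.235, which is 79 mm up. The bystanders and the other two bottles are at the same pixels as before. I'll hand it in.

```bash
python3 -c "
from plant import bot
print(bot.sign_off())"
```

```text
the job is handed in; nothing more can be done
None
```

I opened the middle bottle's cap and handed the job in with the cap still held above its own bottle, after about 10.5 s of the 38 s allowed.

- **Grip and press:** I gripped the cap at 60 N and pressed it down 6 mm. The camera depth showed its top going from 0.156 to 0.150 m, and the spring read about 5–6 N.
- **Twist:** I turned it 82° anticlockwise while keeping it pressed. The twisting torque stayed near zero, so nothing was forced.
- **Lift:** I lifted it straight up. The cap top measured 0.235 m, about 79 mm above where it sat. The tool was vertical, over the neck and still, with no outside force. The picture showed the open neck below.
- **Surroundings:** the other two bottles and the jars and boxes looked unmoved. The arm hid the salt carton in the top view, but it stood in place in the side view.

**Small disagreements:**
- The gripper opening read about 45.7 mm on the 48 mm cap.
- The two cameras differed by about 1–2 mm on where the caps stood.

Neither affected the result.

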